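# Snap a display-stand collar shut with the pliers

### The job

One of the two display stands still has its hook collar gaping, with nothing hung on it yet. Take the spring-open pliers off the grey mat, set their jaws over the two caps of that collar's press stud and squeeze until the stud clicks home, easing off at the click so that the plastic collar is not crushed, then lay the pliers flat back on the mat and let go. Work the collar with the pliers only, not with the fingers, and leave the loose things on the bench where they are.

Things in the scene. Friction and masses are not known exactly. Their poses are not given: they have to be found in the camera images.
- stand: Display stand with the gaping collar, fixed: dark round steel foot of 124 mm diameter, bright upright tube of 32 mm diameter, 196 mm high in all. Origin on the tube's axis, at the bench top. The other stand has its collar shut and carded goods on its hooks; the stands and the mat are side by side in any order.
- collar: White plastic two-shell collar, 26 mm high, round the tube; two wire hooks reach back from it. Origin on the tube's axis, 125 mm above the bench. Its two ears stick out along its own -x, towards the robot (within 0.6 rad of world -x). It turns on the tube with 0.16 N m friction: a push on one ear only turns it, both must be squeezed at once.
- snap (a point): Centre of the press stud, between the ears, 42 mm from the tube's axis; axes as the collar's: x from stud to tube, y across the stud, z up. The ears are 26 mm high and end 10 mm beyond the stud. Each has outside a round steel cap of 17 mm diameter, 2.75 mm proud. Over both caps: about 28 mm along y gaping, 17 mm clicked home.
- collar_left (a joint): How far each collar half has swung shut, rad: 0 gaping, 0.084 clicked home; both move alike. The resistance rises to about 10 N on each cap at a quarter of the travel, then gives way; past half the stud pulls itself home with a click and stays. More than about 30 N on each cap (45 N on each handle) would crush the collar.
- pliers: Pliers, 165 mm long, 24 mm thick, about 0.16 kg, lying flat on the mat, jaws away from the robot: light-metal C-shaped jaws, black rubber handles 24 mm high. Origin on the pivot axis at the underside (4 mm above the bench when on the mat). At rest +x runs from handles to jaws along the middle; z is up.
- pliers_half (a joint): Hinge of the pliers, rad: 0 wide open (rest, sprung), about 0.50 with the jaw pads parallel and 17 mm apart, stop at 0.62. Each half turns by half of this about the middle line; pliers is the half with its handle on the -y side, and its frame turns by minus half of it (clockwise from above).
- pliers_grip (a point): Midway between the handles, half-way up, 60 mm behind the pivot: the place to hold them, a finger outside each handle, near the centre of mass. The handles are about 62 mm over their outsides here at rest, 6 mm less per 0.1 rad of hinge. The spring pushes each handle out with 12 N at rest, 15 N nearly shut; the click comes at about 22 N.
- pliers_mouth (a point): Point between the jaw pads, 54 mm ahead of the pivot, half-way up. The pads are 18 mm long (9 mm either way of this point along the pliers) and 14 mm high; their faces are about 43 mm apart here at rest, 17 mm when the hinge reads 0.50. Behind the pads the jaws are hollowed, so the ear tips have room.
- mat: Grey mat, fixed, 240 x 150 x 4 mm. Origin at the centre of its underside, x along its length, which runs away from the robot.
- pliers_pivot (a point): Centre of the pliers' pivot, half-way up (12 mm above the origin of pliers).
- peg_hook1: Loose bystander: straight 6 mm wire display hook, 155 mm long, lying flat.
- peg_hook2: Loose bystander: a second such wire display hook.
- tape_roll: Loose bystander: roll of brown tape, 90 mm diameter, 48 mm high.
- stud_jar: Loose bystander: clear jar, 60 mm diameter, 80 mm high.
- small_carton: Loose bystander: cardboard carton, 70 x 100 x 60 mm.
- screwdriver: Loose bystander: screwdriver with a black handle, 190 mm long.
- bracket: Loose bystander: white triangular shelf bracket, 160 mm long, 24 mm high.
Things that resemble listed ones, but are neither listed nor needed, are in the scene too. What is shaped like the pliers but blue is not meant.

How it is judged:
By the outcome, as a careful person would: the job done as asked, in the order asked, and still so for the second after the job is handed in, with the robot touching nothing.
It also fails if it takes over 67 s, if anything falls off the work surface, if the arm or the gripper's body presses on something with over 40 N, if the wrist force passes 120 N, or if a joint passes its speed limit or range.

### The arm

A 6-joint arm with a two-finger parallel gripper is mounted at the origin on the work surface. World frame = base frame: x ahead of the robot, y to its left, z up, the work surface at z = 0. Lengths are in mm, angles in rad, forces in N, time in s.
With the tool pointing down it reaches from about 400 to 925 mm from the base axis. Payload 12.5 kg.
Tool frame: the origin (TCP) lies midway between the tips of the shut fingers; the grasp point (between the pads) lies 19 mm behind it; z points along the fingers, y is the direction in which the jaws open and shut (so a half turn about z gives the same grasp; the last joint's range is limited). The gripper opens to 95 mm and grips with 3 to 60 N. Pads are 20 mm wide; open, the fingers measure 119 mm over their backs; the gripper's body (75 mm by 180 mm) begins 59 mm behind the grasp point.
Start: joints at [-1.28, 0.491, 1.559, -0, 1.092, -0.106], TCP at [241.567, -576.448, 214.661] pointing down, gripper open.
Joint ranges: [-3.1, 3.1], [-0.84, 2.19], [0.05, 2.79], [-1.13, 4.28], [0.06, 2.93], [-2.69, 2.69]. Speed limits (rad/s): [2.22, 2.22, 2.79, 3.14, 3.14, 3.14].

### API

Orientations are given as [roll, pitch, yaw] about the fixed x, y, z axes, in that order (R = Rz(yaw) Ry(pitch) Rx(roll)).
In Python, from station import arm, eoat, vision, order gives the robot as it stands. The module is installed in compiled form; this text tells all that it offers. Calls block until the motion is done:
- arm.goto(position, orientation): joint-space move of the TCP to a pose.
- arm.move_straight(position, ori=None, speed=150, guard=None): straight line of the TCP; ori=None keeps the orientation; speed is the mean speed in mm/s. With guard (N) it stops when the force on the tool has changed by that much, and returns True; else False.
- arm.move_joints(angles): joint-space move.
- eoat.release() and eoat.grasp(grasp_force=None): open the fingers fully, or close them until they stop; grasp_force is the grip in N (None keeps the last).
- arm.sleep(seconds).
- arm.inverse_kinematics(position, orientation): joint angles nearest the present ones, or None.
- vision.read_camera(name): name is "side" or "top" or "wrist"; returns (picture, depth): 480x640x3 uint8, blue, green, red; 480x640 float32, mm along the optical axis (not along the pixel's ray), 0 where there is no reading.
- vision.camera_params(name): a dict with "K" (3x3 intrinsics, pixels), "k1" (the pictures are not rectified: a ray, as slopes to the right and down, at radius r is drawn at 1 + k1 r^2 times it, then the intrinsics apply), "R" (3x3) and "t" (3): a world point X has camera coordinates R X + t. Camera axes: x right, y down, z forward; pixel columns grow to the right and rows downward; lengths in mm; the calibration is good to about 2 mm. A picture is of the moment at which its call begins: read the wrist's pose just before it. camera_params takes no time and is no camera call; for the wrist camera it gives the pose at the moment of the call.
A pose or a line that the arm cannot do raises arm.IKError and nothing moves.
- order.finish_job(): hands the job in, once; it reports no verdict.
Readings, each from a call of its own:
- arm.get_time(): time.
- arm.get_q(): joint angles.
- arm.get_qd(): joint speeds.
- arm.get_effort(): joint torques, N m.
- arm.get_ee_pos(): TCP position.
- arm.get_tcp_rot(): TCP orientation.
- arm.get_wrist_force(): force on the tool from outside, world axes, zero at the start.
- arm.get_torque(): the same for the moment, N m.
- arm.get_gripper_width(): finger opening in mm.
Only numpy, scipy, OpenCV 4.12 (cv2) and the standard library are available. Lean on these libraries where they do the work, as an engineer would, in place of code of your own. Each camera call takes 0.05 s, during which the arm holds its last target.

## Working session

There is one attempt and no reset: what is moved stays moved. The work goes in short steps, each a Python script; the robot and the scene stay as the last script left them, time stands still between calls to the robot, and variables do not carry over. Pictures are saved under pics/ and viewed, and the job is handed in when it is done.

```bash
mkdir -p pics; ls
cat > h.py <<'E'
import numpy as np, cv2
from station import arm,eoat,vision,order
def cam(n):
    p=vision.camera_params(n); return {k:np.array(v,float) for k,v in p.items()}
def ray(P,u,v):
    K=P['K'];k1=float(P['k1']); x=(u-K[0,2])/K[0,0]; y=(v-K[1,2])/K[1,1]
    X,Y=x,y
    for _ in range(20):
        s=1+k1*(X*X+Y*Y); X,Y=x/s,y/s
    d=np.array([X,Y,1.]); R=P['R']; return -R.T@P['t'], R.T@d
def plane(P,u,v,z):
    c,d=ray(P,u,v); return c+d*(z-c[2])/d[2]
def depthpt(P,u,v,D):
    c,d=ray(P,u,v); return c+d*D[int(round(v)),int(round(u))]
def proj(P,X):
    q=P['R']@np.array(X,float)+P['t']; x,y=q[0]/q[2],q[1]/q[2]; s=1+float(P['k1'])*(x*x+y*y)
    return np.array([P['K'][0,0]*x*s+P['K'][0,2],P['K'][1,1]*y*s+P['K'][1,2]])
def snap(n,tag):
    P=cam(n); im,D=vision.read_camera(n); cv2.imwrite(f'pics/{tag}.png',im); np.savez(f'pics/{tag}.npz',im=im,D=D,**P); return P,im,D
def load(tag):
    z=np.load(f'pics/{tag}.npz'); return {k:z[k] for k in ('K','k1','R','t')},z['im'],z['D']
E
python3 - <<'E'
from h import *
for n in('top','side'):
    P,im,D=snap(n,n+'1'); c,d=ray(P,320,240);print(n,c,d,P['K'][0,0],P['k1'])
print(arm.get_time())
E
```

```text
pics
top [4.50660558e+02 1.31591499e+00 1.33249353e+03] [ 0.04965614 -0.01016779 -0.99873384] 489.6456043881198 -0.013315909136144591
side [ -75.60528445 -753.96790583  885.7279519 ] [ 0.48232821  0.60738889 -0.63123497] 463.2935928161639 -0.09906688174579244
0.1
```

View pics/top1.png

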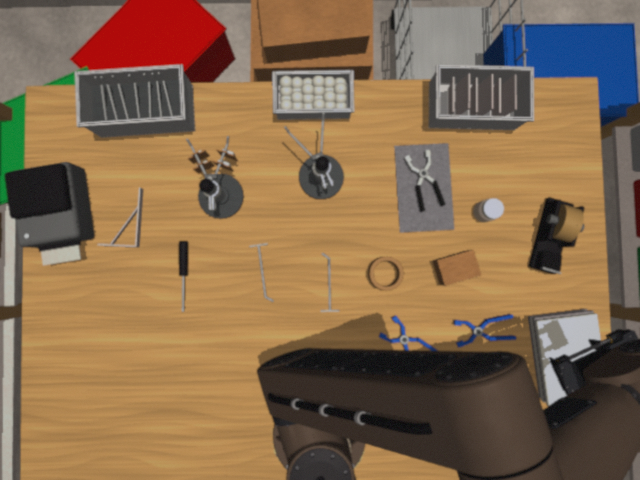

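View pics/side1.png

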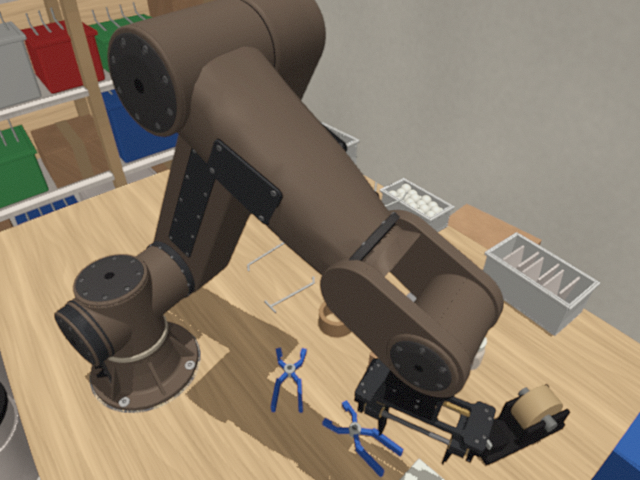

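Run:
```python
from h import *
P,im,D=load('top1')
cv2.imwrite('pics/c1.png',np.hstack([cv2.resize(im[110:240,175:355],None,fx=2.7,fy=2.7*1,interpolation=3),cv2.resize(im[110:240,380:480],None,fx=2.7,fy=2.7,interpolation=3)]))
for u,v in[(322,175),(425,180),(433,150),(322,165),(420,230)]: print(u,v,depthpt(P,u,v,D))
```

```text
322 175 [670.08211872 -18.72084953 138.21356145]
425 180 [ 675.43635804 -302.06415171    8.57852165]
433 150 [ 759.4069252  -328.12049793    2.71220344]
322 165 [683.06301139 -18.18893495 196.29683534]
420 230 [ 539.09650272 -285.2435222     3.87322002]
```

View pics/c1.png

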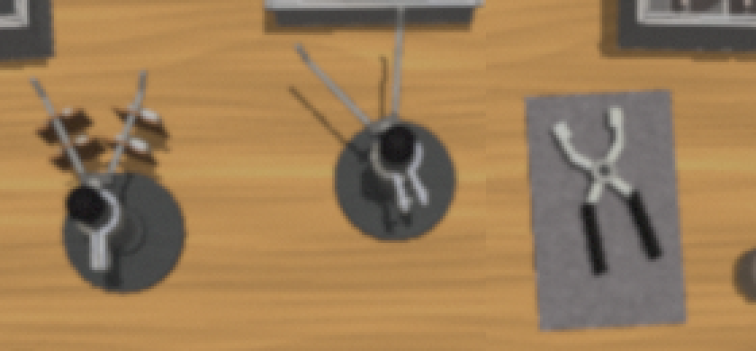

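Two pairs of things to tell apart. The stands are at (322,175), with bare hooks and ears in an open V, and at (220,195), with ears together and cards on its hooks. The first is the gaping one. The pliers are on the grey mat at (425,180) with black handles; the blue ones at (404,338) and (485,328) are decoys. The crop confirms both choices. Next, wrist camera close-ups.

Run:
```python
from h import *
print(arm.get_tcp_rot(), arm.get_gripper_width())
P=cam('wrist'); c,d=ray(P,320,240); print(c,d,P['K'][0,0],P['R'])
R=arm.get_ee_pos()
print(arm.inverse_kinematics([600,-290,330],[np.pi,0,0.25]),arm.inverse_kinematics([600,-290,330],[np.pi,0,0.25-np.pi]))
```

```text
[-3.14064201e+00 -1.01073955e-04  3.96807469e-01] 95.28115811032495
[ 318.85673347 -543.40418117  385.04964663] [-0.27368577 -0.12347965 -0.95391255] 333.1772999778432 [[ 3.87807962e-01 -9.21740179e-01 -1.64944143e-04]
 [-8.80930150e-01 -3.70690418e-01  2.94194978e-01]
 [-2.71232474e-01 -1.13945850e-01 -9.55745410e-01]]
[-5.49275806e-01  4.72228108e-01  1.28217040e+00 -4.44089210e-16
  1.38719414e+00  7.71520521e-01] [-0.54927581  0.47222811  1.2821704   0.          1.38719414 -2.37007213]
```

Run:
```python
from h import *
arm.goto([640,-300,230],[np.pi,0,0.25])
P,im,D=snap('wrist','w1'); print(arm.get_time(),arm.get_ee_pos())
```

```text
1.9167 [ 639.38438611 -301.07701654  230.01353707]
```

View pics/w1.png

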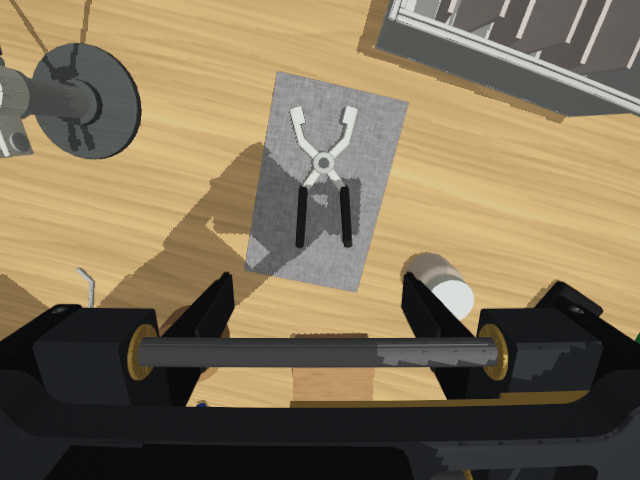

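Picture w1: black-handled pliers on the mat, pivot ring at (324,163), jaw tips at about (296,113) and (350,112), handle ends at (300,246) and (348,245). Now to measure them.

Run:
```python
from h import *
P,im,D=load('w1')
roi=np.zeros((480,640),np.uint8); roi[170:262,285:365]=255
m=((im.max(2)<38).astype(np.uint8)*255)&roi
n,l,s,c=cv2.connectedComponentsWithStats(m)
ends=[]
for i in range(1,n):
    if s[i,4]>150:
        pts=np.argwhere(l==i)[:,::-1]
        W=np.array([plane(P,u,v,28)[:2] for u,v in pts]); r=cv2.minAreaRect(W.astype(np.float32))
        vx=cv2.fitLine(W.astype(np.float32),2,0,.01,.01).ravel()
        b=cv2.boxPoints(r); print(s[i],r,vx,'depth z',np.median([depthpt(P,u,v,D)[2] for u,v in pts])); ends.append((W.mean(0),vx))
# bright metal on mat
roi[:]=0; roi[95:200,280:365]=255
mm=((im.min(2)>175).astype(np.uint8)*255)&roi
n,l,s,c=cv2.connectedComponentsWithStats(mm)
for i in range(1,n):
    if s[i,4]>60: print('metal',s[i],c[i])
for u,v in[(324,163),(296,115),(350,113),(296,108),(350,107),(300,125)]: print(u,v,depthpt(P,u,v,D),plane(P,u,v,28))
g=cv2.circle
cr=im[60:300,230:420].copy(); cv2.imwrite('pics/c2.png',cv2.resize(cr,None,fx=2.5,fy=2.5,interpolation=3))
```

```text
[296 186  11  62 487] ((628.6903686523438, -284.0423278808594), (71.9507827758789, 9.622243881225586), 9.948963165283203) [ 9.8462713e-01  1.7466961e-01  6.2950641e+02 -2.8389145e+02] depth z 28.345672880191216
[340 186  11  61 472] ((642.0486450195312, -333.3129577636719), (70.53894805908203, 9.875020027160645), 19.415939331054688) [ 9.4767624e-01  3.1923297e-01  6.4448010e+02 -3.3242371e+02] depth z 28.202080598289
metal [ 290  106   67   80 1352] [323.08653846 142.56952663]
324 163 [ 694.70922354 -294.12105696   29.13362309] [ 694.63003157 -294.16503787   28.        ]
296 115 [ 735.73338625 -252.62800973   24.73378808] [ 735.60266803 -252.86306329   28.        ]
350 113 [ 752.06134245 -307.93559439   23.74083271] [ 751.7069408  -307.61670663   28.        ]
296 108 [ 742.64738257 -250.92890862   23.85958509] [ 742.40613461 -251.24484244   28.        ]
350 107 [ 757.88607527 -306.28637461   23.7323817 ] [ 757.4650702  -305.98552258   28.        ]
300 125 [ 726.90116931 -259.0453865    22.77295833] [ 726.81515646 -259.33088773   28.        ]
```

View pics/c2.png

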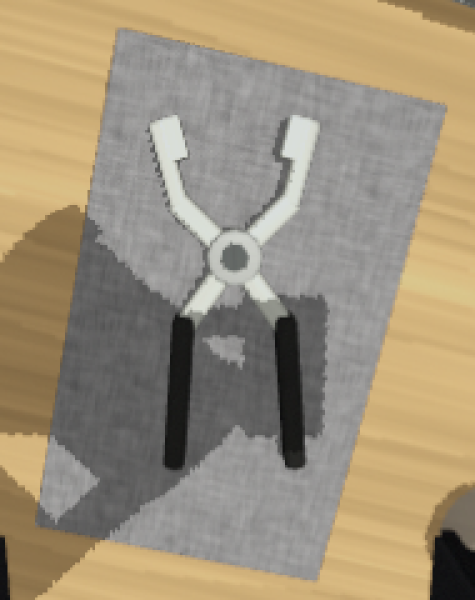

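Pliers: pivot (694.7,-294.1), yaw ≈0.25, and the handles are 61 mm over their outsides, against 62 mm in the description. Heights also agree (28 mm for the handle tops). Next, a close look at the collar.

Run:
```python
from h import *
arm.goto([565,-20,240],[np.pi,0,0.1])
P,im,D=snap('wrist','w2'); print(arm.get_time(),arm.get_ee_pos())
P,im,D=snap('side','s2')
```

```text
3.0833 [565.54562402 -21.11937546 239.86100872]
```

View pics/w2.png

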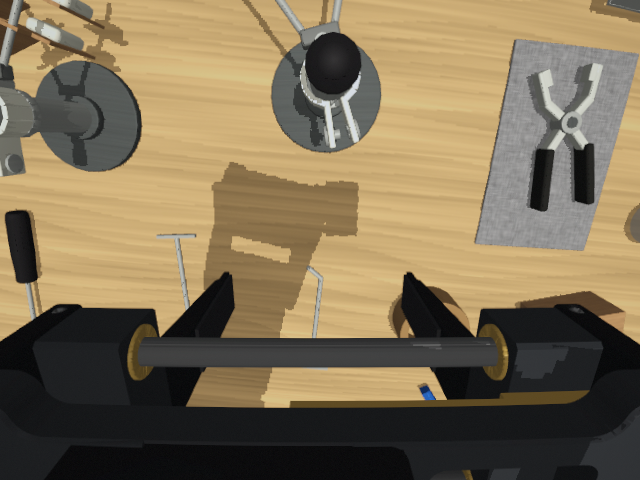

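View pics/s2.png

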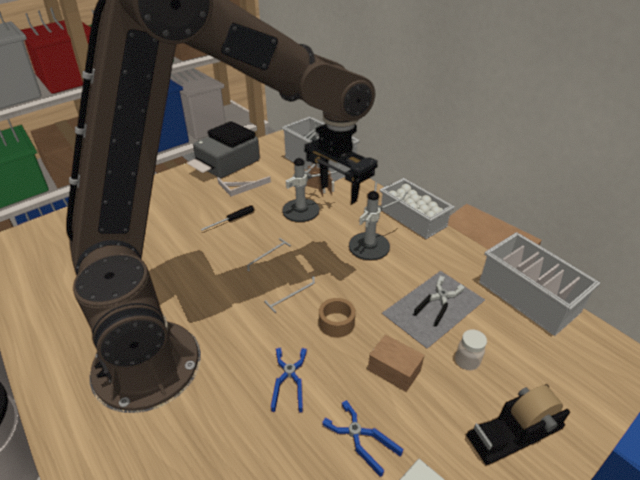

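Run:
```python
from h import *
P,im,D=load('w2')
a=cv2.resize(im[15:165,260:395],None,fx=4,fy=4,interpolation=3); cv2.imwrite('pics/c3.png',a)
# foot dark disc at z ~ ? and knob
for u,v in[(333,63),(310,115),(300,130),(332,145),(356,138),(328,104),(346,100),(330,120),(351,120)]:
    print(u,v,depthpt(P,u,v,D))
```

```text
333 63 [690.88401657 -17.05883588 196.44848066]
310 115 [670.76695198  -1.68720906  12.22586701]
300 130 [653.41236965   8.08798262  13.33216154]
332 145 [643.21887968 -24.31829154 139.39756083]
356 138 [650.44498272 -42.62178408 137.7750507 ]
328 104 [673.26225206 -17.90124038 137.7193833 ]
346 100 [677.40101923 -31.20529551 139.16261738]
330 120 [661.66490522 -20.65601855 139.9158235 ]
351 120 [663.40053077 -36.89834618 138.58829884]
```

View pics/c3.png

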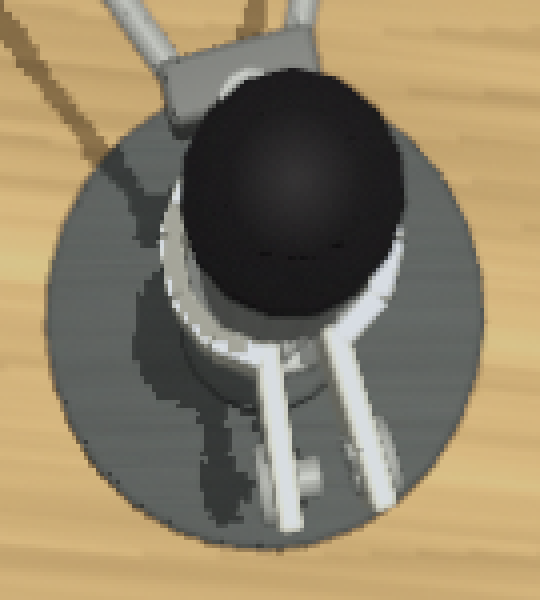

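Picture c3: knob centre at crop (293,190). The left ear runs from (268,350) to (290,530) and the right ear from (336,335) to (384,508), with the caps outside them at (265,485) and (392,455). That is a clear V.

Run:
```python
from h import *
P,im,D=load('w2')
f=lambda x,y:(260+(x+.5)/4-.5,15+(y+.5)/4-.5)
# knob: depth >185 region
m=((im.max(2)<60)).astype(np.uint8); m[:, :300]=0; m[:,366:]=0; m[100:]=0;m[:30]=0
n,l,s,c=cv2.connectedComponentsWithStats(m); i=1+np.argmax(s[1:,4]); print(s[i])
pts=np.argwhere(l==i)[:,::-1]; W=np.array([depthpt(P,u,v,D) for u,v in pts]); print(W[:,2].max(),np.median(W[:,2]))
(a,r)=cv2.minEnclosingCircle(pts.astype(np.float32)); print(a,r,plane(P,*a,196),plane(P,*a,188))
# foot: dark grey
hsv=cv2.cvtColor(im,cv2.COLOR_BGR2HSV)
m=((hsv[...,1]<70)&(im.max(2)<125)).astype(np.uint8)
m[:, :265]=0;m[:,390:]=0;m[160:]=0;m[:30]=0
cs,_=cv2.findContours(m,0,2); cc=max(cs,key=cv2.contourArea)
W=np.array([plane(P,*p[0],12)[:2] for p in cc]); 
W=W[[(p[0][1]>95) for p in cc]]
# algebraic circle
A=np.c_[2*W,np.ones(len(W))]; s=np.linalg.lstsq(A,(W**2).sum(1),rcond=None)[0]; print('foot',s[:2],np.sqrt(s[2]+s[0]**2+s[1]**2))
L=[plane(P,*f(*q),138)[:2] for q in((268,350),(290,530),(336,335),(384,508))]
dirs=[]
for a,b in((0,1),(2,3)):
    d=L[a]-L[b]; dirs.append(np.arctan2(d[1],d[0])); print(L[a],L[b],dirs[-1])
# ear band pixels via brightness: mask z 130..142 
pts=[(u,v) for v in range(80,160) for u in range(310,375)]
W=np.array([np.r_[depthpt(P,u,v,D),u,v] for u,v in pts]); k=(abs(W[:,2]-138.5)<4); W=W[k]
img=np.zeros((480,640),np.uint8); img[W[:,4].astype(int),W[:,3].astype(int)]=255
img[:108]=0
n,l,s,c=cv2.connectedComponentsWithStats(img)
for i in range(1,n):
    if s[i,4]>30:
        p=np.argwhere(l==i)[:,::-1]; Q=np.array([plane(P,u,v,138)[:2] for u,v in p],np.float32)
        v=cv2.fitLine(Q,2,0,.01,.01).ravel(); print(s[i],cv2.minAreaRect(Q),np.arctan2(v[1],v[0]), v[2:])
```

```text
[ 302   32   59   63 2743]
410.97570929397784 192.67507937659985
(328.92724609375, 62.94121170043945) 32.356910705566406 [690.7581218  -14.68736797 196.        ] [692.31734443 -14.79049459 188.        ]
foot [673.77375805 -15.90664084] 44.90333448504907
[674.47718854 -16.6989333 ] [641.57623845 -24.66475577] 0.23754408641630803
[678.49520122 -29.33718108] [647.67307695 -42.66575624] 0.4081515361077237
[324 108  12  41 272] ((655.5029907226562, -20.2718505859375), (30.7067928314209, 7.155163288116455), 14.415107727050781) 0.25029278 [655.8924  -21.17709]
[343 108  16  35 249] ((660.3893432617188, -38.42650604248047), (27.427202224731445, 7.233001232147217), 23.711830139160156) 0.42622772 [660.0853   -37.544846]
```

Run:
```python
from h import *
P,im,D=load('w2')
f=lambda x,y:(260+(x+.5)/4-.5,15+(y+.5)/4-.5)
def circ(W):
    A=np.c_[2*W,np.ones(len(W))]; s=np.linalg.lstsq(A,(W**2).sum(1),rcond=None)[0]; return s[:2],np.sqrt(s[2]+s[0]**2+s[1]**2)
for z in(8,12): print('foot',z,circ(np.array([plane(P,*f(*q),z)[:2] for q in((47,310),(483,310),(265,548),(90,450),(440,450),(52,250),(477,250))])))
for z in(185,190,196): print('knob',z,circ(np.array([plane(P,*f(*q),z)[:2] for q in((181,190),(405,190),(293,69),(293,317),(218,100),(370,105),(205,265),(385,265))])))
# same from wrist view 1? and top view knob
P,im,D=load('top1')
cv2.imwrite('pics/c4.png',cv2.resize(im[145:210,290:355],None,fx=9,fy=9,interpolation=3))
```

```text
foot 8 (array([694.17988995, -17.30881579]), np.float64(61.63570624846353))
foot 12 (array([693.7300252 , -17.25528738]), np.float64(61.02390057554435))
knob 185 (array([692.91352936, -17.33801524]), np.float64(17.39604260796993))
knob 190 (array([691.93876129, -17.21804965]), np.float64(17.011133038233616))
knob 196 (array([690.7690396 , -17.07409093]), np.float64(16.549241554513998))
```

View pics/c4.png

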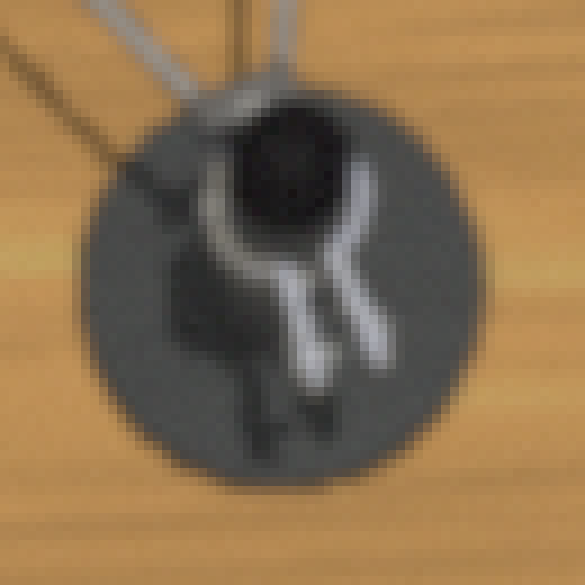

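Axis ≈ (693.3,-17.2), from foot r = 61.6 (62 given), the knob and the ear tips, which agree within 2 mm. Yaw ≈ 0.33 and the half-gape is 0.085, as expected. That puts the stud at about (653.6,-30.7,125). Grasping the pliers next.

Run:
```python
from h import *
o=[np.pi,0,0.248]
arm.goto([636.5,-308.8,110],o)
print(arm.move_straight([636.5,-308.8,7.5],o,speed=120,guard=12),arm.get_ee_pos(),arm.get_time())
eoat.grasp(9); print(arm.get_gripper_width(),arm.get_wrist_force(),arm.get_ee_pos(),arm.get_tcp_rot(),arm.get_time())
arm.move_straight([636.5,-308.8,40],speed=60)
P,im,D=snap('wrist','w3'); print(arm.get_gripper_width(),arm.get_wrist_force())
```

```text
False [ 636.91789656 -308.98885647    8.3449374 ] 5.375
63.163712800040685 [-0.90900788  0.02840826  2.3123794 ] [ 636.53316119 -308.84767387    7.63080125] [ 3.14147176e+00 -8.37402954e-05  2.47973286e-01] 6.0
62.79990472131247 [ 0.19091106  0.49969117 -1.48463589]
```

View pics/w3.png

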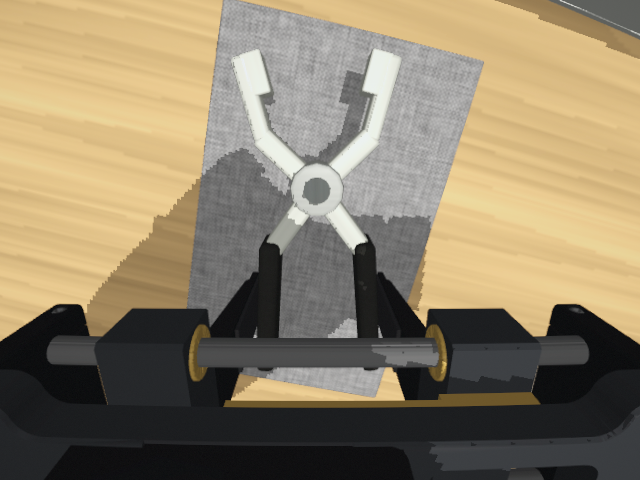

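Picture w3: the pliers are held with the pivot at (317,190) and jaw tips at (245,54) and (387,53), symmetric about the tool axis. Next I check that they hang level, and measure the tool-to-mouth offset.

Run:
```python
from h import *
P,im,D=load('w3')
T=np.array([636.5,-308.8,40]); y=.248
ex=np.array([np.cos(y),np.sin(y)]); ey=np.array([-ex[1],ex[0]])
def loc(X): d=X[:2]-T[:2]; return np.round([d@ex,d@ey,X[2]-T[2]],1)
for u,v in[(305,180),(330,180),(305,200),(330,200),(249,65),(383,65),(257,90),(375,90),(269,250),(364,250),(264,320),(368,320)]: print(u,v,loc(depthpt(P,u,v,D)))
print('pivot',loc(plane(P,317,190,60.5)))
for n,q in dict(lt1=(231,60),lt2=(258,49),rt1=(374,49),rt2=(401,58),lin=(271,90),rin=(363,92)).items(): print(n,loc(plane(P,*q,56)))
```

```text
305 180 [64.8  6.1 20.3]
330 180 [64.7 -5.1 19.8]
305 200 [55.5  6.2 19.5]
330 200 [55.6 -5.2 20. ]
249 65 [113.   29.7  15.6]
383 65 [113.  -27.3  15.8]
257 90 [103.2  27.   14.2]
375 90 [103.  -24.3  15.9]
269 250 [31.8 23.5 21.4]
364 250 [ 31.6 -21.8  20.6]
264 320 [-6.1 27.7 21.2]
368 320 [ -6.  -25.4  21.3]
pivot [60.3  0.7 20.5]
lt1 [114.9  37.2  16. ]
lt2 [119.1  25.5  16. ]
rt1 [119.1 -23.1  16. ]
rt2 [115.8 -34.7  16. ]
lin [102.9  20.6  16. ]
rin [102.2 -19.1  16. ]
```

The pliers hang level, pivot 60.3 mm ahead of the TCP and mid-height 8.4 mm above it. Carrying them in front of the stud, then checking there before advancing.

```bash
cat >> h.py <<'E'
Y=.33
ex=np.array([np.cos(Y),np.sin(Y)]); ey=np.array([-ex[1],ex[0]]); S=np.array([653.6,-30.7])
def tcp(fwd,lat,z=116.6):
    p=S-fwd*ex-lat*ey; return [p[0],p[1],z]
E
python3 - <<'E'
from h import *
arm.move_straight([636.5,-308.8,125],speed=150)
arm.move_straight(tcp(185,.9),[np.pi,0,Y],speed=180)
P,im,D=snap('wrist','w4'); print(arm.get_time(),arm.get_ee_pos(),arm.get_tcp_rot(),arm.get_gripper_width(),arm.get_wrist_force())
E
```

```text
9.15 [479.27203361 -92.02266319 116.51593207] [ 3.14144191e+00 -1.85297739e-04  3.29377943e-01] 62.62415257839049 [-0.4007028   0.80955944 -1.84729012]
```

View pics/w4.png

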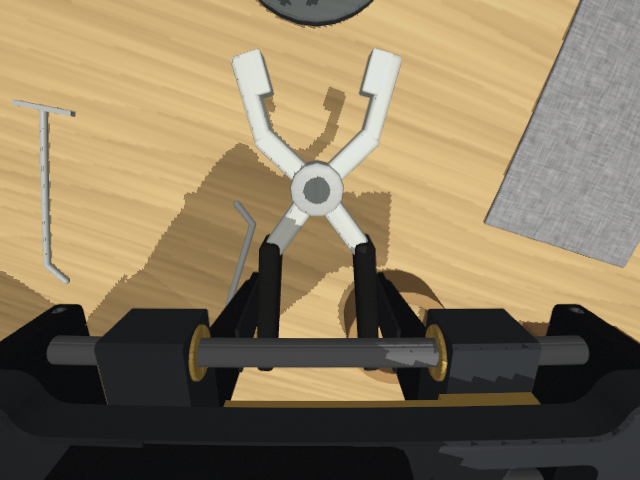

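Picture w4: the pliers haven't shifted in the grip (pivot still at (317,190)). The collar is still out of view above, so I go partway and look again.

Run:
```python
from h import *
print(arm.move_straight(tcp(136,.9),speed=120,guard=8))
P,im,D=snap('wrist','w5'); print(arm.get_time(),arm.get_ee_pos())
cv2.imwrite('pics/c5.png',cv2.resize(im[0:200,200:440],None,fx=3,fy=3,interpolation=3))
```

```text
False
9.7583 [524.48865935 -75.68241748 116.36841373]
```

View pics/c5.png

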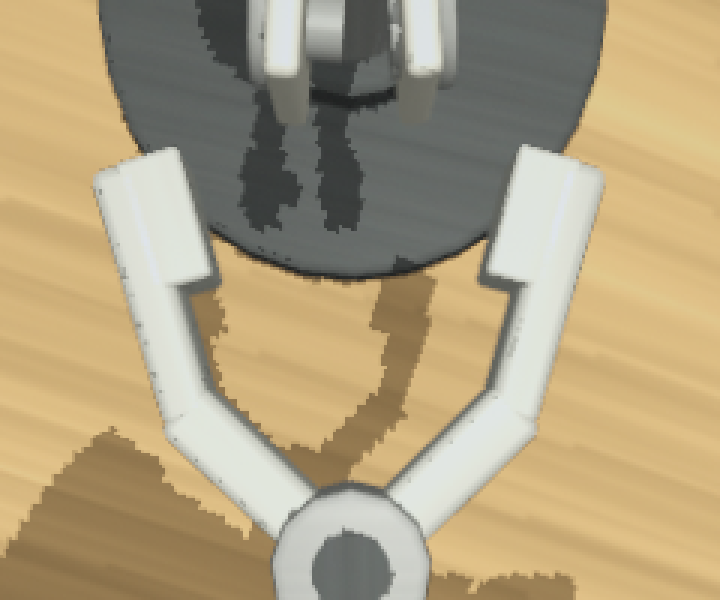

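Picture c5: the ears (tips at crop (285,76) and (424,73)) are centred between the open jaws, whose inner corners are at (217,280) and (481,280). A gap check in tool coordinates follows, then I advance.

Run:
```python
from h import *
P,im,D=load('w5')
f=lambda x,y:(200+(x+.5)/3-.5,(y+.5)/3-.5)
T=np.array([524.49,-75.68])
loc=lambda X:np.round([(X[:2]-T)@ex,(X[:2]-T)@ey,X[2]],1)
for n,q,z in(('earL',(285,76),138),('earR',(424,73),138),('capL',(252,83),125+5),('capR',(455,85),130),('capLmax',(249,50),125),('capRmax',(457,50),125),('jawLtip',(178,148),132.5),('jawRtip',(522,146),132.5),('jl',(213,272),132.5),('jr',(485,272),132.5),('piv',(351,571),136.6)):
    print(n,loc(plane(P,*f(*q),z)), loc(depthpt(P,*[np.floor(t) for t in f(*q)],D)))
print(loc(np.r_[S,0]))
```

```text
earL [126.8   9.6 138. ] [127.    9.9 137.1]
earR [127.2  -8.8 138. ] [126.9  -8.7 138.9]
capL [128.2  14.7 130. ] [129.2  15.3 126.8]
capR [128.  -13.6 130. ] [160.4 -23.9  13.2]
capLmax [133.8  15.5 125. ] [168.3  26.3  12.9]
capRmax [133.9 -14.3 125. ] [168.2 -24.5  13.3]
jawLtip [119.4  25.  132.5] [146.5  44.   12.5]
jawRtip [119.7 -23.  132.5] [120.  -22.8 131.7]
jl [103.1  20.7 132.5] [103.4  21.2 130.9]
jr [103.2 -18.4 132.5] [103.9 -18.8 127.9]
piv [ 60.6   0.8 136.6] [ 60.7   1.1 137. ]
[136.7   0.7   0. ]
```

Run:
```python
from h import *
print(arm.move_straight(tcp(112.5,1.3),speed=50,guard=6),arm.get_ee_pos(),arm.get_wrist_force())
for f in (11,12,12.5,13):
    eoat.grasp(f); print(f,arm.get_gripper_width(),arm.get_wrist_force(),arm.get_time())
    if arm.get_gripper_width()<50: break
P,im,D=snap('wrist','w6')
cv2.imwrite('pics/c6.png',cv2.resize(im[0:200,200:440],None,fx=3,fy=3,interpolation=3))
```

```text
False [547.46235928 -68.24466544 116.42262565] [-0.20098811 -0.52771572 -1.61829579]
11 53.97952031718916 [-1.37994096  0.75894416 -1.18427048] 10.825
12 52.0662342810403 [ 0.03207218  0.06943395 -1.76477746] 11.0417
12.5 51.51196985197238 [ 0.16450988  0.10833998 -2.27768328] 11.2583
13 51.278506483557976 [ 0.40609377  0.12053213 -1.78954044] 11.475
```

View pics/c6.png

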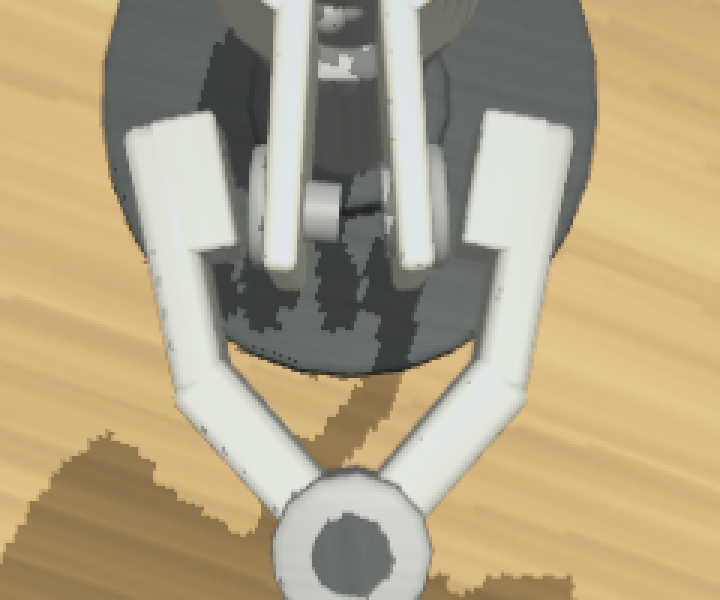

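Picture c6: the jaws straddle the caps symmetrically, with the pads at crop y 112–248 and the caps around y 145–262. The pliers crept forward in the fingers while closing, so I quantify that and back off if needed.

Run:
```python
from h import *
P,im,D=load('w6')
f=lambda x,y:(200+(x+.5)/3-.5,(y+.5)/3-.5)
T=np.array(arm.get_ee_pos())[:2];print(arm.get_ee_pos(),arm.get_tcp_rot())
loc=lambda X:np.round([(X[:2]-T)@ex,(X[:2]-T)@ey,X[2]],1)
for n,q,z in(('earL',(281,270),138),('earR',(417,267),138),('capL b',(255,262),125),('capL t',(258,146),125),('capR t',(436,146),125),('jawLtip',(213,112),132.5),('jawRtip',(487,109),132.5),('jl',(235,243),132.5),('jr',(466,241),132.5),('piv',(351,554),136.6)):
    print(n,loc(plane(P,*f(*q),z)), loc(depthpt(P,*[np.floor(t) for t in f(*q)],D)))
print(loc(np.r_[S,0]))
```

```text
[547.60177625 -68.39511018 116.60485174] [ 3.14158404e+00 -1.72401782e-05  3.29999132e-01]
earL [102.5  10.5 138. ] [102.7  10.6 138.1]
earR [102.9  -8.4 138. ] [103.  -8. 139.]
capL b [105.2  15.3 125. ] [104.9  15.3 127.6]
capL t [121.1  14.5 125. ] [144.7  23.6  22.9]
capR t [121.2 -11.6 125. ] [120.1 -11.2 130. ]
jawLtip [123.7  20.  132.5] [154.5  35.4  12.6]
jawRtip [124.2 -18.  132.5] [155.  -32.3  13.8]
jl [106.8  17.4 132.5] [107.1  17.4 132. ]
jr [107.1 -15.6 132.5] [107.1 -15.6 132.6]
piv [ 62.9   0.8 136.6] [ 63.3   1.1 138.2]
[112.5   1.3   0. ]
```

Run:
```python
from h import *
print(arm.move_straight(tcp(117.6,1.3),speed=40,guard=8))
last=arm.get_gripper_width()
for f in (14,15,16,17,18):
    eoat.grasp(f); w=arm.get_gripper_width(); print(f,round(w,2),np.round(arm.get_wrist_force(),2),np.round(arm.get_torque(),2),arm.get_time())
    if w<37: break
P,im,D=snap('wrist','w7')
cv2.imwrite('pics/c7.png',cv2.resize(im[0:200,200:440],None,fx=3,fy=3,interpolation=3))
```

```text
False
14 50.55 [ 1.01 -0.24 -2.54] [ 0.03 -0.02  0.02] 12.0167
15 47.97 [-1.26  0.12 -1.81] [ 0.06  0.13 -0.01] 12.2417
16 47.25 [-0.47  0.32 -1.54] [0.06 0.22 0.09] 12.4583
17 46.82 [-2.31  0.25 -1.9 ] [-0.01  0.39  0.13] 12.675
18 46.59 [-3.9  -0.3  -0.49] [-0.05  0.58  0.12] 12.8917
```

View pics/c7.png

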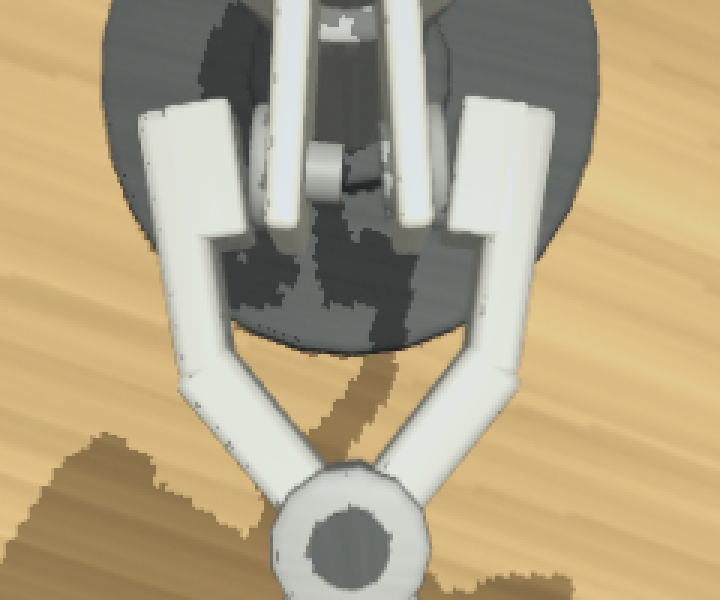

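Picture c7: the pads (crop y 98–236) cover the caps (y 105–228) on both sides and have made contact. Continuing the squeeze in small steps.

Run:
```python
from h import *
f=18.;w0=arm.get_gripper_width()
while f<30:
    f+=1; eoat.grasp(f); w=arm.get_gripper_width(); print(f,round(w,2),np.round(arm.get_wrist_force(),2),round(arm.get_time(),2))
    if w0-w>4 or w<37: eoat.grasp(14); print('eased',arm.get_gripper_width()); break
    w0=w
P,im,D=snap('wrist','w8')
cv2.imwrite('pics/c8.png',cv2.resize(im[0:200,200:440],None,fx=3,fy=3,interpolation=3))
```

```text
19.0 46.42 [-4.29 -0.51 -2.58] 13.16
20.0 45.55 [-5.41 -0.82 -1.24] 13.38
21.0 45.05 [-5.25 -0.45 -1.46] 13.59
22.0 44.8 [-6.56 -2.59 -1.89] 13.81
23.0 44.14 [-7.5  -2.2  -0.72] 14.03
24.0 44.01 [-7.26 -3.61 -1.64] 14.24
25.0 43.23 [-8.3  -3.91 -1.76] 14.46
26.0 42.94 [-10.21  -3.72  -1.72] 14.68
27.0 29.23 [-6.06 -3.69 -2.09] 15.26
eased 50.322836606024175
```

View pics/c8.png

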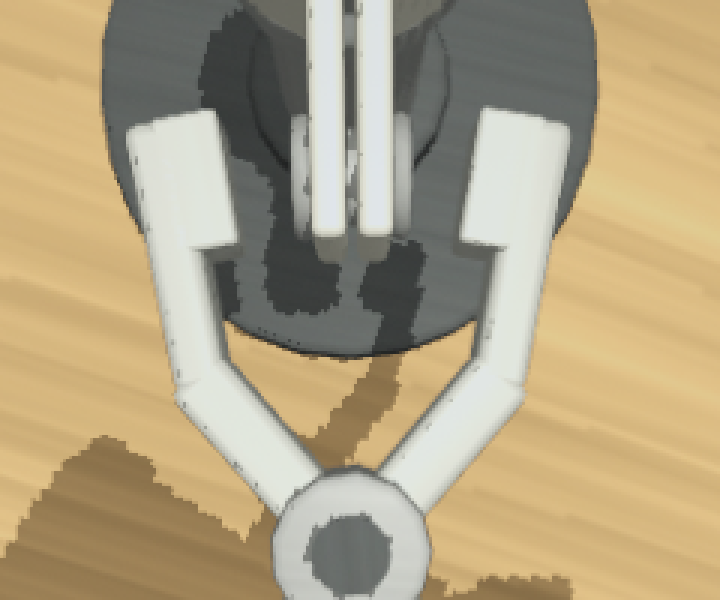

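Picture c8: the stud is home. The ears are parallel, and over both caps it measures about 118 px, roughly 17 mm. The grip is already eased. Opening to the light carrying grip and backing out.

Run:
```python
from h import *
eoat.grasp(8.5); print(arm.get_gripper_width())
arm.move_straight(tcp(185,1.3),speed=80,guard=8)
print(arm.get_gripper_width(),arm.get_wrist_force(),arm.get_time(),arm.get_ee_pos())
P,im,D=snap('wrist','w9')
```

```text
63.03870466735155
63.147174756264135 [-0.53925193 -0.72175272 -1.61863585] 16.9 [479.42289035 -91.89353781 116.65041224]
```

View pics/w9.png

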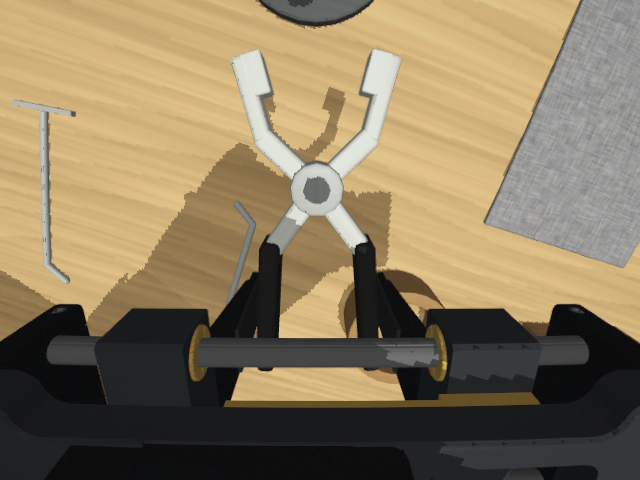

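Picture w9: the pliers are back in their original pose in the grip (pivot (317,190)), so I put them back where they lay.

Run:
```python
from h import *
o=[np.pi,0,.248]
arm.move_straight([636.5,-308.8,125],o,speed=180)
arm.move_straight([636.5,-308.8,25],o,speed=120)
print(arm.move_straight([636.5,-308.8,7.6],o,speed=25,guard=4),arm.get_ee_pos(),arm.get_wrist_force())
arm.sleep(.2); eoat.release(); print(arm.get_gripper_width())
arm.move_straight([636.5,-308.8,120],o,speed=120)
snap('wrist','w10')
arm.goto([500,-250,330],o); arm.sleep(.3)
snap('top','top2'); snap('side','s3'); print(arm.get_time(),arm.get_wrist_force())
im=cv2.imread('pics/top2.png')
cv2.imwrite('pics/c9.png',np.hstack([cv2.resize(im[130:240,280:470],None,fx=4,fy=4,interpolation=3)]))
```

```text
True [ 636.26946116 -308.66646477    7.58037535] [-0.88894037  0.16339111  5.43338859]
95.17793535927211
23.75 [-0.60231073  0.63731709  0.47851738]
```

View pics/w10.png

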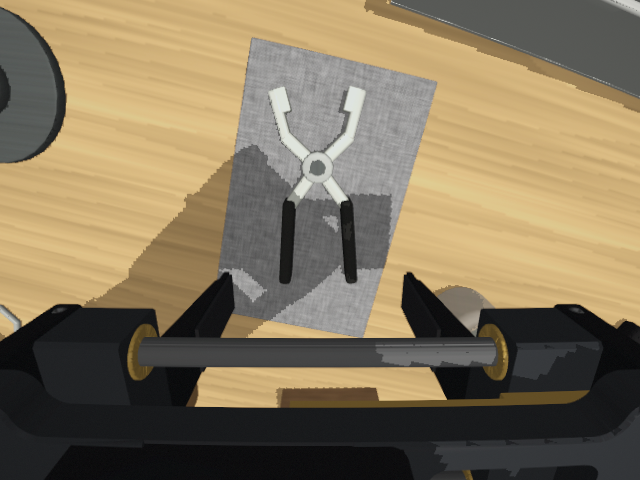

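View pics/top2.png

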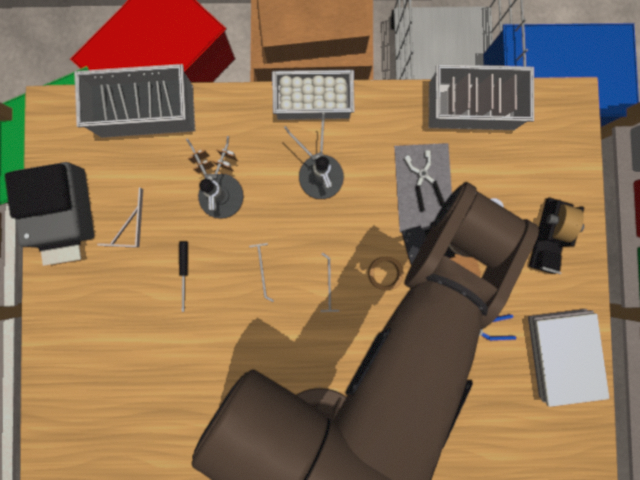

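View pics/c9.png

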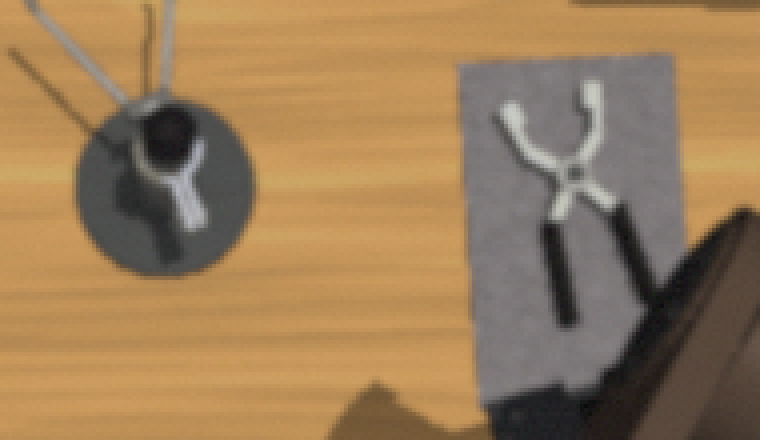

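The pictures show the pliers lying flat on the mat, sprung open (pivot (317,167) in w10). The collar's ears are together (crop c9 at (187,205)), the robot is clear, and the loose things visible to the top camera haven't moved. Handing in.

Run:
```python
from h import *
order.finish_job(); print(arm.get_time())
```

```text
the job is handed in; nothing more can be done
the job is handed in; nothing more can be done
```

The collar on the bare-hooked stand is now clicked shut, and the pliers are back flat on the grey mat where I found them. I handed the job in at about 24 s of the 67 s allowed.

- **Squeeze:** I raised the grip in 1 N steps. The stud clicked at 27 N per handle, higher than the 22 N given but well under the 45 N limit. I eased to 14 N straight after the click, then to 8.5 N to carry the pliers back.
- **Collar:** After the click the ears stood parallel and it measured about 17 mm over the caps. The last top picture still shows them together.
- **Pliers and robot:** The pliers lie flat and sprung open. The gripper is open and clear, with under 1 N on the wrist.
- **Bystanders:** The loose things the last top view could see were unmoved. The arm hid the carton and most of the jar, so I did not re-check those two.

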